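# Load the matching sleeve on the inspection stage

### The job

Find the loose black sleeve on the mat that is the same size as the sample in the white sample tray, and lay it (do not drop it) in the stage's V cradle, centred lengthwise, while the stage is still pulled out. Then push the stage smoothly by its upright plate until it is fully home under the microscope, with the sleeve still lying in the cradle, and let go. Leave the other sleeves, the screwdriver and the bottle where they are.

Things in the scene. Friction and masses are not known exactly. Their poses are not given: they have to be found in the camera images.
- sleeve_short: black eight-sided plastic tube, 90 mm long, 40 mm across flats, wall 6 mm, lying on the 3 mm mat with a flat down; origin at the middle of the tube on its axis (20 mm above the mat), x along the tube, z up at the start
- sleeve_mid: black eight-sided plastic tube, 115 mm long, 40 mm across flats, wall 6 mm, lying on the 3 mm mat with a flat down; origin at the middle of the tube on its axis (20 mm above the mat), x along the tube, z up at the start
- sleeve_long: black eight-sided plastic tube, 140 mm long, 40 mm across flats, wall 6 mm, lying on the 3 mm mat with a flat down; origin at the middle of the tube on its axis (20 mm above the mat), x along the tube, z up at the start
- sleeve_slim: black eight-sided plastic tube, 115 mm long, 30 mm across flats, wall 6 mm, lying on the 3 mm mat with a flat down; origin at the middle of the tube on its axis (15 mm above the mat), x along the tube, z up at the start; thinner than every sample, so never the one asked for
- sample_short: reference sample: a black eight-sided tube 90 mm long, 40 mm across flats, strapped with a steel band on a 150 x 56 x 8 mm aluminium plate, fixed (not to be taken); lies either in the sample tray or in the blue basket; origin under the middle of the plate, x along the tube
- sample_mid: reference sample: a black eight-sided tube 115 mm long, 40 mm across flats, strapped with a steel band on a 150 x 56 x 8 mm aluminium plate, fixed (not to be taken); lies either in the sample tray or in the blue basket; origin under the middle of the plate, x along the tube
- sample_long: reference sample: a black eight-sided tube 140 mm long, 40 mm across flats, strapped with a steel band on a 150 x 56 x 8 mm aluminium plate, fixed (not to be taken); lies either in the sample tray or in the blue basket; origin under the middle of the plate, x along the tube
- sample_tray: shallow white sample tray beyond the stage, inside 180 x 80 mm, rim 16 mm high, fixed; it holds the one sample that counts; origin under its middle, z up
- cradle (a point): centre of the cradle's seat, where the middle of a seated 40 mm sleeve's axis lies (77 mm above the table); moves with the stage. x along the seated sleeve, y along the travel to the lens. The cradle: two 90-degree steel Vs, 12 mm thick, 32 mm either side along x, open between for the fingers; V tops 6 mm above the seat axis, 35 mm either side in y; deck (150 x 90 mm) 32 mm below the axis
- push_grip (a point): middle of the upper part of the stage's upright black push plate: 50 mm wide along x, 14 mm thick along y, top 14 mm above this point (99 mm above the table). It stands 170 mm from the cradle, on the side away from the lens (-y), on a bar whose top lies 44 mm below this point. Axes as the cradle's; moves with the stage
- stage (a joint): travel of the stage towards the microscope in m: 0 fully out, 0.22 fully home against its stop with the cradle under the lens; about 3 N to slide, stays where it is left
- scope: the microscope with the stage's rails, fixed; base plate 200 x 660 mm; origin on the table under the cradle's place at travel 0; y along the travel. The lens (70 mm across, lower end 244 mm above the table; head 92 mm across from 300 mm up) is over y = +220 mm, the column (70 x 60 mm, 485 mm tall) at y = +410 mm
- screwdriver: screwdriver 180 mm long lying beyond the mat, a bystander; x along it
- bottle: white closed bottle, 60 mm across and 130 mm tall, standing beyond the stage, a bystander; origin under its middle
Not all that is in view belongs to the job. Leave any turquoise look-alike of the sleeve_short alone.

How it is judged:
By the outcome, as a careful person would: the job done as asked, in the order asked, and still so for the second after the job is handed in, with the robot touching nothing.
It also fails if it takes over 58 s, if anything falls off the work surface, if the arm or the gripper's body presses on something with over 40 N, if the wrist force passes 120 N, or if a joint passes its speed limit or range.

### The arm

A 6-joint arm with a two-finger parallel gripper is mounted at the origin on the work surface. World frame = base frame: x ahead of the robot, y to its left, z up, the work surface at z = 0. Lengths are in m, angles in rad, forces in N, time in s.
With the tool pointing down it reaches from about 0.35 to 0.875 m from the base axis. Payload 4.2 kg.
Tool frame: the origin (TCP) lies between the finger pads; the fingertips stand 17 mm ahead of it and the grasp point (between the pads) lies 2 mm behind it; z points along the fingers, y is the line along which they close (so a half turn about z gives the same grasp; the last joint's range is limited). The gripper opens to 87 mm and grips with 3 to 60 N. Pads are 19 mm wide; open, the fingers measure 117 mm over their backs; the gripper's body (75 mm by 190 mm) begins 51 mm behind the grasp point.
Start: joints at [1.522, 0.385, 0.008, 0, -1.194, -0.259], TCP at [0.189, 0.596, 0.24] pointing down, gripper open.
Joint ranges: [-3.14, 3.14], [-1.21, 2.06], [-1.07, 1.41], [-3.16, 2.05], [-2.99, -0.16], [-3.1, 3.1]. Speed limits (rad/s): [2.79, 2.79, 3.14, 3.14, 3.14, 3.14].

### API

Orientations are given as a rotation vector (axis times angle).
In Python, from rig import state, read_camera, finish_job gives the robot as it stands.
- The arm moves only by the tool play_rows, never from a script. Its argument "steps" is a list of rows, each a list of 3 entries, a list of its own where there are three numbers: the shift along the tool's x, y, z in m, then the turn, a rotation vector about the tool's x, y, z in rad, then the finger opening in m, from 0 to 0.087. In form: [[[tx, ty, tz], [rx, ry, rz], claw], ...]. A call has 1 to 12 rows; each row shifts and turns the commanded pose from where the row before left it, along the tool's axes as they then stand; what a row does not reach is not made up. A row lasts 1/10 s, in which the tool goes at most 50 mm and 8.59 degrees, less where a joint would pass 70% of its speed; a pose out of reach is approached as far as the arm can. A call with a gripper value outside its range is refused whole. The fingers move at their own pace and stop on an object; the grip force is fixed at half the most. Time passes only in rows, so rows that do not move let the fingers close. It gives the time, the measured TCP pose, the force, the opening and the grip force at its end, in the units of the state.
- state(): the state, without advancing time (a new reading comes with each control period).
- read_camera(name): name is "side" or "top" or "wrist"; returns a dict with "image" (480x640x3 uint8, red, green, blue), "intrinsics" (3x3 intrinsics, pixels), "cam_to_world" (4x4, takes a point from camera to world coordinates); the wrist camera has in their place "hand_eye" (4x4, takes a point from camera to tool coordinates, whose origin is the TCP and whose axes are the flange's). Camera axes: x right, y down, z forward; pixel columns grow to the right and rows downward; lengths in m; the calibration is good to about 2 mm. A picture is of the moment at which its call begins: read the wrist's pose just before it. There is no depth.
- finish_job(): hands the job in; it is judged then, once.
The state is a dict: "time": time; "joint_pos": joint angles; "qd": joint speeds; "joint_torque": joint torques, N m; "eef_pos": TCP position; "orientation": TCP orientation; "wrist_force": force on the tool from outside, world axes, zero at the start; "torque": the same for the moment, N m; "opening": opening from 0.0 (shut) to 1.0 (fully open); "grip_force": force on a finger pad.
Only numpy, scipy, OpenCV 4.12 (cv2) and the standard library are available. Lean on these libraries where they do the work, as an engineer would, in place of code of your own. Each camera call takes 0.05 s, during which the arm holds its last target. There are 200 camera calls.

## Working session

There is one attempt and no reset: what is moved stays moved. The work goes in short steps, Python scripts to look and compute and a tool call to move; the robot and the scene stay as the last step left them, time stands still between calls to the robot, and variables do not carry over. Pictures are saved under pics/ and viewed, at most 10 in all, crops included, and the job is handed in when it is done.

Besides the shell and the picture viewer there is one more tool, called after "Request:" by a JSON object that holds its "method" and its "body", one argument or row to a line. play_rows: Moves the arm, as the interface text tells. Its arguments: {"type":"object","properties":{"steps":{"type":"array"}},"required":["steps"]}

```bash
mkdir -p pics
python3 - <<'E'
from rig import state, read_camera
import cv2,pickle
s=state();print(s)
d={'s':s}
for n in('top','side'):
    c=read_camera(n);d[n]=c;cv2.imwrite(f'pics/{n}0.png',c['image'][...,::-1]);print(n,c['intrinsics'],c['cam_to_world'])
pickle.dump(d,open('d0.pkl','wb'))
E
```

```text
{'time': 0.0, 'joint_pos': array([ 1.52160865e+00,  3.85550450e-01,  6.60629976e-03, -5.41056996e-04,
       -1.19397005e+00, -2.58640338e-01]), 'qd': array([ 2.00793381e-06, -1.03691701e-04, -3.80979911e-04,  6.30699809e-04,
        1.03807128e-03,  9.29153783e-05]), 'joint_torque': array([-5.07312998e-04, -3.90671504e+01,  1.87405050e+01,  4.21993867e+00,
        1.10202871e-02, -1.94159174e-04]), 'eef_pos': array([0.18914251, 0.59509223, 0.23844936]), 'orientation': array([ 3.10227324e+00, -4.81606930e-01, -4.37537619e-04]), 'wrist_force': array([0.3968496 , 0.12403594, 0.21363471]), 'torque': array([ 0.00390196, -0.01952033, -0.0252981 ]), 'grip_force': 0.0, 'opening': 1.0023498090256158}
top [[590.13835341   0.         317.79033858]
 [  0.         590.13835341 245.39511099]
 [  0.           0.           1.        ]] [[ 0.02276797 -0.98874819  0.14784669  0.29028922]
 [-0.99972002 -0.02156418  0.00974017  0.01298194]
 [-0.00644238 -0.14802706 -0.98896233  1.58614999]
 [ 0.          0.          0.          1.        ]]
side [[478.72365189   0.         315.59430877]
 [  0.         478.72365189 234.8921433 ]
 [  0.           0.           1.        ]] [[-0.63273951  0.55207787 -0.5430016   1.17806178]
 [ 0.77424909  0.4389226  -0.4559444   0.56310126]
 [-0.01338114 -0.70891253 -0.70516946  0.9292747 ]
 [ 0.          0.          0.          1.        ]]
```

View pics/top0.png

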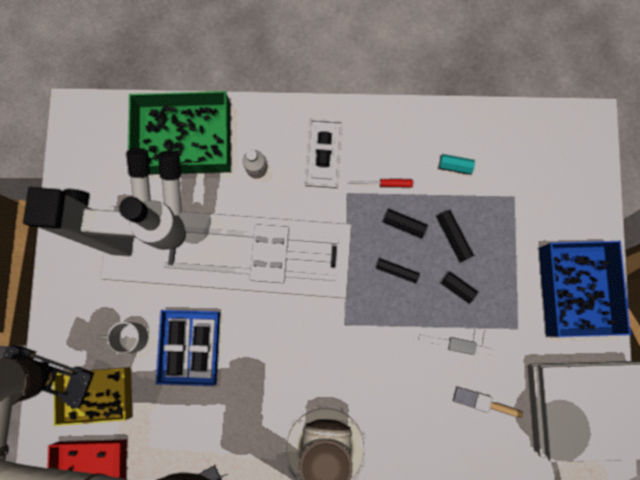

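View pics/side0.png

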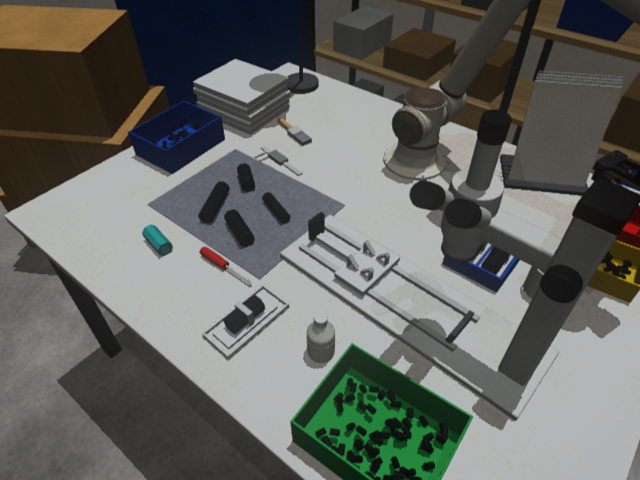

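Top view: four black sleeves on the mat at about (405,222), (455,235), (398,270), (460,288). The tray sample is at (323,148), and the stage cradle is at (268,252) with its push plate at (334,256). The turquoise decoy is at (457,164). Next I measure lengths on rectified views.

```bash
cat > h.py <<'E'
import numpy as np,cv2
def px2w(c,uv,z,T=None):
    T=c['cam_to_world'] if T is None else T
    uv=np.atleast_2d(uv).astype(float);r=np.c_[uv,np.ones(len(uv))]@np.linalg.inv(c['intrinsics']).T@T[:3,:3].T
    return T[:3,3]+r*((z-T[2,3])/r[:,2])[:,None]
def w2px(c,P,T=None):
    T=c['cam_to_world'] if T is None else T
    p=(np.atleast_2d(P)-T[:3,3])@T[:3,:3]@c['intrinsics'].T
    return p[:,:2]/p[:,2:]
def rect(c,z,x0,x1,y0,y1,s=1000,T=None):
    # image: col = (y1-y)*s, row=(x1-x)*s
    W,H=int((y1-y0)*s),int((x1-x0)*s)
    P=np.array([[x1,y1,z],[x1,y0,z],[x0,y0,z],[x0,y1,z]])
    M=cv2.getPerspectiveTransform(w2px(c,P,T).astype(np.float32),np.float32([[0,0],[W,0],[W,H],[0,H]]))
    return cv2.warpPerspective(c['image'],M,(W,H),flags=cv2.INTER_CUBIC)
E
python3 - <<'E'
import pickle,cv2,numpy as np
from h import *
d=pickle.load(open('d0.pkl','rb'));t=d['top']
for n,uv in dict(s1=(405,222),s2=(455,235),s3=(398,270),s4=(460,288),sample=(323,148),cradle=(268,252),plate=(334,256),mat1=(346,194),mat2=(518,328)).items(): print(n,px2w(t,uv,.03)[0].round(3))
x0,x1,y0,y1=.12,.68,-.4,.35
im=rect(t,.03,x0,x1,y0,y1)
g=cv2.cvtColor(im,cv2.COLOR_RGB2GRAY)
m=(g<45).astype(np.uint8)
cs,_=cv2.findContours(m,cv2.RETR_EXTERNAL,cv2.CHAIN_APPROX_NONE)
for k in cs:
    if 600<cv2.contourArea(k)<9000:
        (a,b),wh,an=cv2.minAreaRect(k);print(round(x1-b/1000,3),round(y1-a/1000,3),np.round(wh),round(an))
cv2.imwrite('pics/rect.png',im[...,::-1])
# enlarged crop of sample
s=cv2.resize(rect(t,.03,.45,.68,-.1,.15,2000),None,fx=1.2,fy=1.2)
cv2.imwrite('pics/sample.png',s[...,::-1])
E
```

```text
s1 [ 0.591 -0.204  0.03 ]
s2 [ 0.559 -0.337  0.03 ]
s3 [ 0.462 -0.185  0.03 ]
s4 [ 0.418 -0.349  0.03 ]
sample [0.792 0.02  0.03 ]
cradle [0.502 0.16  0.03 ]
plate [ 0.495 -0.015  0.03 ]
mat1 [ 0.665 -0.045  0.03 ]
mat2 [ 0.317 -0.498  0.03 ]
0.212 0.329 [38. 44.] 2
0.278 0.328 [46. 38.] 90
0.247 0.317 [ 67. 186.] 0
0.42 -0.346 [92. 39.] 35
0.461 -0.184 [113.  28.] 20
0.558 -0.335 [139.  42.] 63
0.588 -0.203 [113.  40.] 22
```

View pics/rect.png

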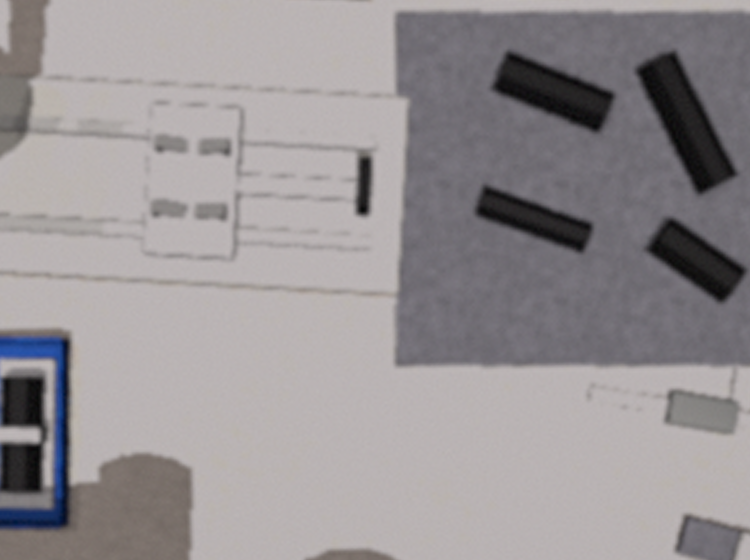

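Rectified map (1 mm/px): s1 at (555,92) is mid, s2 at (687,122) is long, s3 at (534,218) is slim, s4 at (697,260) is short. Now the sample crop, enlarged, plus a length measurement.

Run:
```python
import pickle,cv2,numpy as np
from h import *
d=pickle.load(open('d0.pkl','rb'));t=d['top']
x0,x1,y0,y1=.66,.92,-.08,.12
im=rect(t,.035,x0,x1,y0,y1)
b=rect(t,.035,.16,.36,.22,.42)
def meas(im,x1,y1):
    g=cv2.cvtColor(im,cv2.COLOR_RGB2GRAY);m=(g<55).astype(np.uint8)
    cs,_=cv2.findContours(m,cv2.RETR_EXTERNAL,cv2.CHAIN_APPROX_NONE)
    cs=[k for k in cs if cv2.contourArea(k)>300]
    for k in cs:
        (a,bb),wh,an=cv2.minAreaRect(k);print('blob',round(x1-bb/1000,3),round(y1-a/1000,3),np.round(wh),round(an))
    print('all',cv2.minAreaRect(np.vstack(cs)))
meas(im,x1,y1);print();meas(b,.36,.42)
b=cv2.copyMakeBorder(b,0,60,0,0,cv2.BORDER_CONSTANT)
cv2.imwrite('pics/sample2.png',cv2.resize(np.hstack([im,b]),None,fx=2,fy=2)[...,::-1])
```

```text
blob 0.763 0.02 [38. 44.] 4
blob 0.821 0.018 [30. 33.] 90
all ((101.0, 131.5), (95.0, 38.0), 90.0)

blob 0.213 0.329 [39. 46.] 2
blob 0.277 0.327 [49. 40.] 90
blob 0.279 0.393 [72. 44.] 87
blob 0.251 0.351 [178. 138.] 90
all ((69.0, 109.0), (178.0, 138.0), 90.0)Traceback (most recent call last):
  File "<stdin>", line 16, in <module>
    return _nx.concatenate(arrs, 1, dtype=dtype, casting=casting)
           ~~~~~~~~~~~~~~~^^^^^^^^^^^^^^^^^^^^^^^^^^^^^^^^^^^^^^^
ValueError: all the input array dimensions except for the concatenation axis must match exactly, but along dimension 0, the array at index 0 has size 260 and the array at index 1 has size 259
```

Run:
```python
import pickle,cv2,numpy as np
from h import *
d=pickle.load(open('d0.pkl','rb'));t=d['top']
im=rect(t,.045,.68,.88,-.05,.1);b=rect(t,.045,.15,.35,.22,.42);s=rect(t,.03,.32,.52,-.42,-.3)
h=min(i.shape[0] for i in(im,b,s))
cv2.imwrite('pics/sample2.png',cv2.resize(np.hstack([i[:h] for i in(im,b,s)]),None,fx=1.65,fy=1.65,interpolation=cv2.INTER_CUBIC)[...,::-1])
```

```text
(no output)
```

View pics/sample2.png

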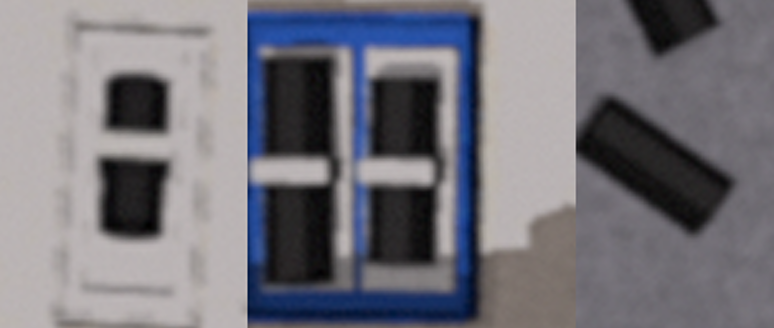

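The tray sample (left panel, x≈135, rows 72–238) is clearly shorter than the two in the basket (about 115 and 140 mm), so it is the 90 mm one. Candidates in the top view are (405,222) mid, (455,235) long, (398,270) slim and (460,288) short. The 92 x 39 mm one at (460,288) fits, and the right panel of the crop at (655,165) confirms it. Next: plan the approach.

```bash
cat > plan.py <<'E'
import numpy as np
from scipy.spatial.transform import Rotation as R
def rows(p,rv,p2,yawline,claw,n):
    """n equal rows from pose (p,rv) to p2, tool down, tool y along yawline (deg, mod 180)"""
    r=R.from_rotvec(rv);y=r.as_matrix()[:,1];cur=np.degrees(np.arctan2(y[1],y[0]))
    d=(yawline-cur+90)%180-90
    tilt=np.cross(r.as_matrix()[:,2],[0,0,-1])
    out=[];a=-d/n   # tool z down -> turn about tool z is -yaw
    step=(np.array(p2)-p)/n
    for i in range(n):
        out.append([[float(round(v,4)) for v in r.inv().apply(step)],[0,0,float(round(np.radians(a),4))],claw]);r=r*R.from_rotvec([0,0,np.radians(a)])
    print('cur yaw',cur.round(2),'turn',round(d,1),'tilt',tilt.round(4),'dist',np.linalg.norm(np.array(p2)-p).round(3))
    for o in out: print(str(o)+',')
    return np.array(p2),r.as_rotvec()
E
python3 - <<'E'
from plan import *
from rig import state
s=state();p,rv=s['eef_pos'],s['orientation']
print(R.from_rotvec(rv).as_matrix().round(3))
p,rv=rows(p,rv,[.15,.42,.28],95,.06,5)
p,rv=rows(p,rv,[.36,.16,.28],120,.06,8)
p,rv=rows(p,rv,[.42,-.1,.28],145,.06,7)
p,rv=rows(p,rv,[.40,-.34,.22],145,.06,6)
E
```

```text
[[ 0.953 -0.303 -0.   ]
 [-0.303 -0.953 -0.002]
 [ 0.     0.002 -1.   ]]
cur yaw -107.64 turn 22.6 tilt [ 0.0019 -0.0005  0.    ] dist 0.184
[[0.0032, 0.0358, -0.0082], [0, 0, -0.079], 0.06],
[[0.0003, 0.0359, -0.0082], [0, 0, -0.079], 0.06],
[[-0.0025, 0.0358, -0.0082], [0, 0, -0.079], 0.06],
[[-0.0053, 0.0355, -0.0082], [0, 0, -0.079], 0.06],
[[-0.0081, 0.035, -0.0082], [0, 0, -0.079], 0.06],
cur yaw -85.0 turn 25.0 tilt [ 0.0019 -0.0005  0.    ] dist 0.334
[[0.0233, 0.0347, 0.0], [0, 0, -0.0545], 0.06],
[[0.0214, 0.0359, 0.0], [0, 0, -0.0545], 0.06],
[[0.0194, 0.037, 0.0], [0, 0, -0.0545], 0.06],
[[0.0174, 0.038, 0.0], [0, 0, -0.0545], 0.06],
[[0.0153, 0.0389, 0.0], [0, 0, -0.0545], 0.06],
[[0.0131, 0.0397, 0.0], [0, 0, -0.0545], 0.06],
[[0.0109, 0.0403, 0.0], [0, 0, -0.0545], 0.06],
[[0.0087, 0.0409, 0.0], [0, 0, -0.0545], 0.06],
cur yaw -60.0 turn 25.0 tilt [ 0.0019 -0.0005  0.    ] dist 0.267
[[-0.0111, 0.0365, 0.0001], [0, 0, -0.0623], 0.06],
[[-0.0134, 0.0357, 0.0001], [0, 0, -0.0623], 0.06],
[[-0.0156, 0.0348, 0.0001], [0, 0, -0.0623], 0.06],
[[-0.0177, 0.0337, 0.0001], [0, 0, -0.0623], 0.06],
[[-0.0198, 0.0326, 0.0001], [0, 0, -0.0623], 0.06],
[[-0.0218, 0.0313, 0.0001], [0, 0, -0.0623], 0.06],
[[-0.0237, 0.0299, 0.0001], [0, 0, -0.0623], 0.06],
cur yaw -35.0 turn 0.0 tilt [ 0.0019 -0.0005  0.    ] dist 0.248
[[-0.0347, 0.0202, 0.0101], [0, 0, -0.0], 0.06],
[[-0.0347, 0.0202, 0.0101], [0, 0, -0.0], 0.06],
[[-0.0347, 0.0202, 0.0101], [0, 0, -0.0], 0.06],
[[-0.0347, 0.0202, 0.0101], [0, 0, -0.0], 0.06],
[[-0.0347, 0.0202, 0.0101], [0, 0, -0.0], 0.06],
[[-0.0347, 0.0202, 0.0101], [0, 0, -0.0], 0.06],
```

Request:
{"method": "play_rows", "body": {
  "steps": [
    [[0.003, 0.036, -0.008], [0, 0, -0.079], 0.06],
    [[0, 0.036, -0.008], [0, 0, -0.079], 0.06],
    [[-0.002, 0.036, -0.008], [0, 0, -0.079], 0.06],
    [[-0.005, 0.0355, -0.008], [0, 0, -0.079], 0.06],
    [[-0.008, 0.035, -0.008], [0, 0, -0.079], 0.06],
    [[0.023, 0.035, 0], [0, 0, -0.0545], 0.06],
    [[0.021, 0.036, 0], [0, 0, -0.0545], 0.06],
    [[0.019, 0.037, 0], [0, 0, -0.0545], 0.06],
    [[0.017, 0.038, 0], [0, 0, -0.0545], 0.06],
    [[0.015, 0.039, 0], [0, 0, -0.0545], 0.06],
    [[0.013, 0.04, 0], [0, 0, -0.0545], 0.06],
    [[0.011, 0.04, 0], [0, 0, -0.0545], 0.06]
  ]
}}

```text
time: 1.3
eef_pos: [0.333, 0.1898, 0.2795]
orientation: [-3.054, -0.734, -0.0]
wrist_force: [0.8, 1.4, -0.2]
opening: 0.685
grip_force: 0.0
```

Request:
{"method": "play_rows", "body": {
  "steps": [
    [[0.009, 0.041, 0], [0, 0, -0.0545], 0.06],
    [[-0.011, 0.0365, 0], [0, 0, -0.062], 0.06],
    [[-0.013, 0.036, 0], [0, 0, -0.062], 0.06],
    [[-0.016, 0.035, 0], [0, 0, -0.062], 0.06],
    [[-0.018, 0.034, 0], [0, 0, -0.062], 0.06],
    [[-0.02, 0.033, 0], [0, 0, -0.062], 0.06],
    [[-0.022, 0.031, 0], [0, 0, -0.062], 0.06],
    [[-0.024, 0.03, 0], [0, 0, -0.062], 0.06]
  ]
}}

```text
time: 2.1
eef_pos: [0.4186, -0.1043, 0.2794]
orientation: [-2.787, -1.45, 0.0]
wrist_force: [0.3, 0.6, -0.3]
opening: 0.689
grip_force: 0.0
```

Request:
{"method": "play_rows", "body": {
  "steps": [
    [[-0.035, 0.02, 0.01], [0, 0, 0], 0.06],
    [[-0.035, 0.02, 0.01], [0, 0, 0], 0.06],
    [[-0.035, 0.02, 0.01], [0, 0, 0], 0.06],
    [[-0.035, 0.02, 0.01], [0, 0, 0], 0.06],
    [[-0.035, 0.02, 0.01], [0, 0, 0], 0.06],
    [[-0.03, 0.018, 0.008], [0, 0, 0], 0.06],
    [[0, 0, 0], [0, 0, 0], 0.06],
    [[0, 0, 0], [0, 0, 0], 0.06]
  ]
}}

```text
time: 2.9
eef_pos: [0.3967, -0.3386, 0.2206]
orientation: [-2.788, -1.443, 0.002]
wrist_force: [-0.8, -0.2, -0.4]
opening: 0.691
grip_force: 0.0
```

```bash
cat > wl.py <<'E'
from h import *
from plan import R
from rig import state,read_camera
import pickle
def wrist(name):
    s=state();c=read_camera('wrist');T=np.eye(4);T[:3,:3]=R.from_rotvec(s['orientation']).as_matrix();T[:3,3]=s['eef_pos']
    c['cam_to_world']=T@c['hand_eye'];pickle.dump((s,c),open(name+'.pkl','wb'))
    cv2.imwrite(f'pics/{name}.png',c['image'][...,::-1])
    print(s['time'],s['eef_pos'].round(4),s['orientation'].round(4),s['wrist_force'].round(1),s['opening']);return s,c
E
python3 - <<'E'
from wl import *
s,c=wrist('w1')
t=read_camera('top');pickle.dump(t,open('t1.pkl','wb'))
print(c['cam_to_world'].round(3),w2px(c,[.42,-.346,.043]))
E
```

```text
2.9 [ 0.3967 -0.3386  0.2206] [-2.7885e+00 -1.4433e+00  1.7000e-03] [-0.8 -0.2 -0.4] 0.6912822809175377
[[ 0.816 -0.55  -0.176  0.445]
 [-0.577 -0.779 -0.246 -0.27 ]
 [-0.002  0.302 -0.953  0.366]
 [ 0.     0.     0.     1.   ]] [[343.53433251 213.92893477]]
```

View pics/w1.png

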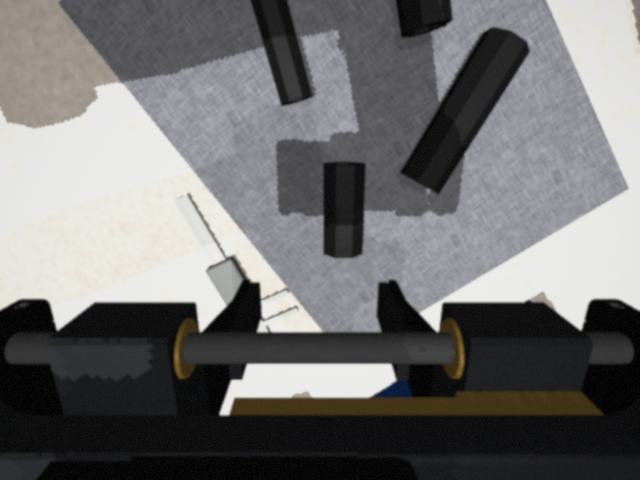

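The short sleeve lies at (343,208), nearly parallel to the fingers' axis (upright in the image), with the long one's end at (420,180). Now fit it.

Run:
```python
from wl import *
s,c=pickle.load(open('w1.pkl','rb'))
g=cv2.cvtColor(c['image'],cv2.COLOR_RGB2GRAY);m=np.zeros_like(g);m[145:270,310:380]=g[145:270,310:380]<48
m=cv2.morphologyEx(m,cv2.MORPH_OPEN,np.ones((3,3)))
n,l,st,ce=cv2.connectedComponentsWithStats(m);i=1+st[1:,4].argmax();m=(l==i).astype(np.uint8);print(st[i])
# fit full octagon-prism silhouette by IoU
from scipy.optimize import minimize
a=np.radians(22.5+45*np.arange(8));r=.02/np.cos(np.pi/8)
def sil(p):
    x,y,th=p;u=np.array([np.cos(th),np.sin(th),0]);v=np.array([-u[1],u[0],0]);P=[]
    for e in(-.045,.045): P+= [np.array([x,y,.023])+e*u+r*np.cos(k)*v+r*np.sin(k)*np.array([0,0,1]) for k in a]
    q=cv2.convexHull((w2px(c,P)*16).round().astype(np.int32));k=np.zeros_like(m);cv2.fillConvexPoly(k,q,1,cv2.LINE_AA,4);return k
f=lambda q:1-(sil(q/[1,1,.2])&m).sum()/(sil(q/[1,1,.2])|m).sum()
q0=np.array([.42,-.346,np.radians(55)*.2]);o=minimize(f,q0,method='Nelder-Mead',options=dict(initial_simplex=q0+np.vstack([[0,0,0],np.eye(3)*.008])))
x,y,th=o.x/[1,1,.2];print(x,y,np.degrees(th),1-o.fun)
from plan import *
rows(s['eef_pos'],s['orientation'],[x,y,.1],np.degrees(th)+90,.06,5)
```

```text
[ 324  162   41   94 3163]
0.42070156225440813 -0.3461830311586101 56.05714028886981 0.7946720281477758
cur yaw -35.27 turn 1.3 tilt [-0.0011 -0.0018 -0.    ] dist 0.123
[[0.0015, 0.0048, 0.0241], [0, 0, -0.0046], 0.06],
[[0.0015, 0.0049, 0.0241], [0, 0, -0.0046], 0.06],
[[0.0015, 0.0049, 0.0241], [0, 0, -0.0046], 0.06],
[[0.0015, 0.0049, 0.0241], [0, 0, -0.0046], 0.06],
[[0.0015, 0.0049, 0.0241], [0, 0, -0.0046], 0.06],
```

Run:
```python
from wl import *
from scipy.optimize import minimize
s,c=pickle.load(open('w1.pkl','rb'))
g=cv2.cvtColor(c['image'],cv2.COLOR_RGB2GRAY)[145:270,310:380]
for t in(45,55,65):
    m=np.zeros((480,640),np.uint8);m[145:270,310:380]=g<t
    m=cv2.morphologyEx(m,cv2.MORPH_OPEN,np.ones((3,3)));n,l,st,ce=cv2.connectedComponentsWithStats(m);i=1+st[1:,4].argmax()
    k,_=cv2.findContours((l==i).astype(np.uint8),0,2);print(t,st[i],cv2.minAreaRect(cv2.convexHull(k[0])))
    m=cv2.fillConvexPoly(np.zeros_like(m),cv2.convexHull(k[0]),1)
    a=np.radians(22.5+45*np.arange(8));r=.02/np.cos(np.pi/8)
    def sil(p):
        x,y,th=p;u=np.array([np.cos(th),np.sin(th),0]);v=np.array([-u[1],u[0],0])
        P=[np.array([x,y,.023])+e*u+r*np.cos(k)*v+r*np.sin(k)*np.array([0,0,1]) for e in(-.045,.045) for k in a]
        q=cv2.convexHull((w2px(c,P)*16).round().astype(np.int32));k=np.zeros_like(m);cv2.fillConvexPoly(k,q,1,8,4);return k
    f=lambda q:1-(sil(q/[1,1,.2])&m).sum()/(sil(q/[1,1,.2])|m).sum()
    q0=np.array([.42,-.346,np.radians(55)*.2]);o=minimize(f,q0,method='Nelder-Mead',options=dict(initial_simplex=q0+np.vstack([[0,0,0],np.eye(3)*.008])))
    x,y,th=o.x/[1,1,.2];print(x,y,np.degrees(th),1-o.fun)
```

```text
45 [ 324  162   41   94 3100] ((344.0, 208.5), (93.0, 40.0), 90.0)
0.4205431960320263 -0.34628851436366126 56.11681383611421 0.9151651651651652
55 [ 323  162   42   95 3664] ((343.5, 209.0), (94.0, 41.0), 90.0)
0.4211712871537109 -0.3454844708870879 56.16621949308555 0.95125
65 [ 323  162   43   95 3797] ((344.0, 209.0), (94.0, 42.0), 90.0)
0.42045107341862986 -0.34589297964884547 54.955118462347606 0.9733266230498239
```

Request:
{"method": "play_rows", "body": {
  "steps": [
    [[0.0016, 0.0047, 0.025], [0, 0, -0.002], 0.06],
    [[0.0016, 0.0047, 0.03], [0, 0, -0.002], 0.06],
    [[0.0016, 0.0047, 0.03], [0, 0, -0.002], 0.06],
    [[0.0016, 0.0048, 0.03], [0, 0, -0.002], 0.06],
    [[0.0016, 0.0048, 0.03], [0, 0, -0.002], 0.06],
    [[0, 0, 0.025], [0, 0, 0], 0.06],
    [[0, 0, 0.015], [0, 0, 0], 0.06],
    [[0, 0, 0.0085], [0, 0, 0], 0.06],
    [[0, 0, 0], [0, 0, 0], 0.06]
  ]
}}

```text
time: 3.9
eef_pos: [0.4214, -0.3443, 0.0276]
orientation: [-2.779, -1.462, 0.001]
wrist_force: [-0.2, -0.0, -0.5]
opening: 0.691
grip_force: 0.0
```

Request:
{"method": "play_rows", "body": {
  "steps": [
    [[0, 0, 0], [0, 0, 0], 0.038],
    [[0, 0, 0], [0, 0, 0], 0.03],
    [[0, 0, 0], [0, 0, 0], 0.03],
    [[0, 0, 0], [0, 0, 0], 0.03],
    [[0, 0, 0], [0, 0, 0], 0.03]
  ]
}}

```text
time: 4.4
eef_pos: [0.4217, -0.3454, 0.0289]
orientation: [2.78, 1.46, 0.001]
wrist_force: [-0.2, 1.3, 5.1]
opening: 0.457
grip_force: 30.0
```

Run:
```python
from plan import *
from rig import state
s=state();p,rv=s['eef_pos'],s['orientation']
print(s['joint_pos'])
p2=p+[0,0,.19]
rows(p2,rv,[.44,.12,.22],88,.03,16)
```

```text
[-3.88669402e-01  4.97211068e-01 -4.35252453e-01  1.54691045e-04
 -6.37105671e-01  2.92664494e+00]
cur yaw -34.58 turn -57.4 tilt [0.0006 0.0011 0.    ] dist 0.466
[[0.0246, -0.0156, -0.0001], [0, 0, 0.0626], 0.03],
[[0.0236, -0.0171, -0.0001], [0, 0, 0.0626], 0.03],
[[0.0225, -0.0185, -0.0001], [0, 0, 0.0626], 0.03],
[[0.0213, -0.0199, -0.0001], [0, 0, 0.0626], 0.03],
[[0.02, -0.0212, -0.0001], [0, 0, 0.0626], 0.03],
[[0.0186, -0.0224, -0.0001], [0, 0, 0.0626], 0.03],
[[0.0172, -0.0235, -0.0001], [0, 0, 0.0626], 0.03],
[[0.0157, -0.0245, -0.0001], [0, 0, 0.0626], 0.03],
[[0.0141, -0.0255, -0.0001], [0, 0, 0.0626], 0.03],
[[0.0125, -0.0263, -0.0001], [0, 0, 0.0626], 0.03],
[[0.0108, -0.027, -0.0001], [0, 0, 0.0626], 0.03],
[[0.0091, -0.0277, -0.0001], [0, 0, 0.0626], 0.03],
[[0.0073, -0.0282, -0.0001], [0, 0, 0.0626], 0.03],
[[0.0056, -0.0286, -0.0001], [0, 0, 0.0626], 0.03],
[[0.0038, -0.0289, -0.0001], [0, 0, 0.0626], 0.03],
[[0.0019, -0.029, -0.0001], [0, 0, 0.0626], 0.03],
```

Request:
{"method": "play_rows", "body": {
  "steps": [
    [[0, 0, -0.008], [0, 0, 0], 0.03],
    [[0, 0, -0.015], [0, 0, 0], 0.03],
    [[0, 0, -0.025], [0, 0, 0], 0.03],
    [[0, 0, -0.03], [0, 0, 0], 0.03],
    [[0, 0, -0.03], [0, 0, 0], 0.03],
    [[0, 0, -0.03], [0, 0, 0], 0.03],
    [[0, 0, -0.03], [0, 0, 0], 0.03],
    [[0, 0, -0.015], [0, 0, 0], 0.03],
    [[0, 0, -0.007], [0, 0, 0], 0.03]
  ]
}}

```text
time: 5.3
eef_pos: [0.4217, -0.3455, 0.2201]
orientation: [2.779, 1.459, 0.003]
wrist_force: [-0.3, 0.6, -0.8]
opening: 0.455
grip_force: 30.0
```

Request:
{"method": "play_rows", "body": {
  "steps": [
    [[0.012, -0.008, 0], [0, 0, 0.03], 0.03],
    [[0.024, -0.016, 0], [0, 0, 0.0626], 0.03],
    [[0.023, -0.018, 0], [0, 0, 0.0626], 0.03],
    [[0.022, -0.019, 0], [0, 0, 0.0626], 0.03],
    [[0.021, -0.02, 0], [0, 0, 0.0626], 0.03],
    [[0.02, -0.022, 0], [0, 0, 0.0626], 0.03],
    [[0.018, -0.023, 0], [0, 0, 0.0626], 0.03],
    [[0.017, -0.024, 0], [0, 0, 0.0626], 0.03],
    [[0.015, -0.025, 0], [0, 0, 0.0626], 0.03],
    [[0.013, -0.026, 0], [0, 0, 0.0626], 0.03],
    [[0.012, -0.027, 0], [0, 0, 0.0626], 0.03],
    [[0.01, -0.0275, 0], [0, 0, 0.0626], 0.03]
  ]
}}

```text
time: 6.5
eef_pos: [0.4348, -0.0086, 0.2173]
orientation: [3.118, 0.385, -0.003]
wrist_force: [0.9, -0.1, -1.0]
opening: 0.456
grip_force: 30.0
```

Request:
{"method": "play_rows", "body": {
  "steps": [
    [[0.008, -0.028, 0], [0, 0, 0.0626], 0.03],
    [[0.0065, -0.0285, 0], [0, 0, 0.0626], 0.03],
    [[0.0045, -0.029, 0], [0, 0, 0.0626], 0.03],
    [[0.003, -0.029, 0], [0, 0, 0.0626], 0.03],
    [[0.001, -0.015, 0], [0, 0, 0.0326], 0.03],
    [[0, -0.005, 0], [0, 0, 0], 0.03],
    [[0, 0, 0], [0, 0, 0], 0.03],
    [[0, 0, 0], [0, 0, 0], 0.03]
  ]
}}

```text
time: 7.3
eef_pos: [0.4405, 0.1264, 0.2176]
orientation: [3.14, -0.054, -0.002]
wrist_force: [-0.7, 0.4, -1.3]
opening: 0.455
grip_force: 30.0
```

Run:
```python
from wl import *
s,c=wrist('w2')
print(c['cam_to_world'].round(3),w2px(c,[[.505,.16,.083],[.50,-.01,.099]]),s['joint_pos'])
```

```text
7.3 [0.4405 0.1264 0.2176] [ 3.1404e+00 -5.4200e-02 -1.8000e-03] [-0.7  0.4 -1.3] 0.4549949694484215
[[-0.034 -0.952 -0.303  0.524]
 [-0.999  0.033  0.01   0.124]
 [ 0.001  0.303 -0.953  0.363]
 [ 0.     0.     0.     1.   ]] [[273.31638058 156.78735216]
 [500.60904315 157.22044511]] [ 6.35477944e-01  1.18300103e-01 -4.15006102e-01 -1.30216465e-04
 -1.03883906e+00  9.00893451e-01]
```

View pics/w2.png

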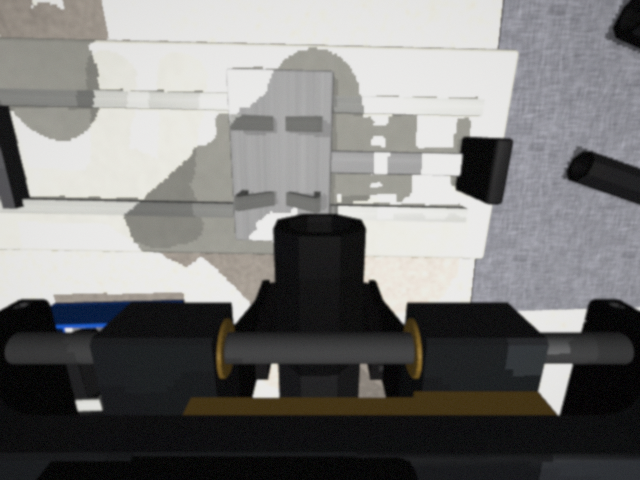

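Cradle deck at (229–337, 69–240), Vs at rows ~124 and ~199, plate at (463–512, 137–203). One enlarged crop for the corners.

Run:
```python
from wl import *
s,c=pickle.load(open('w2.pkl','rb'));im=c['image'][...,::-1]
a=cv2.resize(im[55:255,220:345],None,fx=3,fy=3,interpolation=cv2.INTER_CUBIC);b=cv2.resize(im[55:255,440:525],None,fx=3,fy=3,interpolation=cv2.INTER_CUBIC)
o=np.hstack([a,b]);o=np.clip(o.astype(float)*1.3,0,255).astype(np.uint8)
cv2.imwrite('pics/w2c.png',o)
```

```text
(no output)
```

View pics/w2c.png

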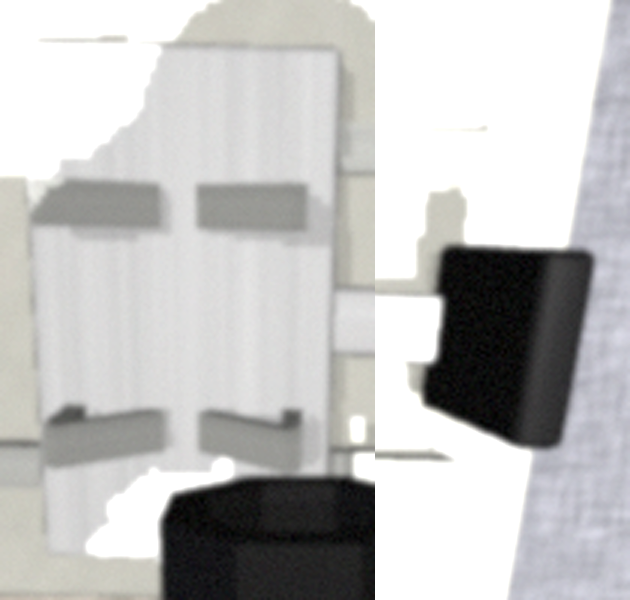

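Run:
```python
from wl import *
s,c=pickle.load(open('w2.pkl','rb'))
A=lambda x,y:(x/3+220,y/3+55)
B=lambda x,y:((x-375)/3+440,y/3+55)
d=px2w(c,[A(336,48),A(47,550)],.045);print('deck',d.round(4),d.mean(0).round(4),'axis ang',np.degrees(np.arctan2(*(d[0]-d[1])[[1,0]])),'nominal',np.degrees(np.arctan2(-.09,.15)),np.linalg.norm(d[0]-d[1]))
v=px2w(c,[A(307,184),A(306,232),A(301,427),A(300,470),A(45,424),A(45,467)],.083);print('V',v.round(4))
e=px2w(c,[A(28,180),A(47,550),A(336,48),A(330,470)],.045);print('edges',np.degrees(np.arctan2((e[0]-e[1])[1],(e[0]-e[1])[0])),np.degrees(np.arctan2((e[2]-e[3])[1],(e[2]-e[3])[0])),e.round(4))
p=px2w(c,[B(593,252),B(548,252),B(562,445),B(517,440)],.099);print('plate',p.round(4),p.mean(0))
# top view: stage base edges direction
t=pickle.load(open('t1.pkl','rb'))
im=rect(t,.045,.40,.60,-.05,.25,4000);cv2.imwrite('pics/tr.png',im[...,::-1])
a=np.radians
# sleeve in hand: silhouette far end
g=cv2.cvtColor(c['image'],cv2.COLOR_RGB2GRAY)
print('edge row of sleeve end col 320',[int(v) for v in g[205:245,320]])
u=R.from_rotvec(s['orientation']).as_matrix()
for dz in(0,):
    ax=s['eef_pos']+u[:,2]*.006
    for e in(.045,.044,.043): 
        P=[ax+u[:,0]*e-u[:,2]*h for h in(.02,-.02)];print(e,w2px(c,P).round(1))
```

```text
deck [[0.57   0.1111 0.045 ]
 [0.4277 0.2065 0.045 ]] [0.4988 0.1588 0.045 ] axis ang -33.840680607578705 nominal -30.96375653207352 0.1713039754487405
V [[0.5336 0.1207 0.083 ]
 [0.522  0.1213 0.083 ]
 [0.4716 0.1242 0.083 ]
 [0.4598 0.1249 0.083 ]
 [0.4749 0.1934 0.083 ]
 [0.463  0.1946 0.083 ]]
edges -3.3072420779298866 -2.209331267914662 [[0.5386 0.2001 0.045 ]
 [0.4277 0.2065 0.045 ]
 [0.57   0.1111 0.045 ]
 [0.4507 0.1157 0.045 ]]
plate [[ 0.5127 -0.0172  0.099 ]
 [ 0.5131 -0.0063  0.099 ]
 [ 0.4652 -0.0156  0.099 ]
 [ 0.4669 -0.0039  0.099 ]] [ 0.48945275 -0.01074227  0.099     ]
edge row of sleeve end col 320 [126, 126, 128, 130, 133, 138, 143, 140, 107, 61, 27, 24, 27, 32, 30, 30, 29, 26, 22, 20, 26, 23, 27, 26, 24, 25, 21, 14, 10, 9, 16, 19, 25, 30, 27, 24, 26, 28, 26, 28]
0.045 [[319.7 233.1]
 [319.5 210.6]]
0.044 [[319.7 235.6]
 [319.5 212.5]]
0.043 [[319.7 238. ]
 [319.5 214.4]]
```

Request:
{"method": "play_rows", "body": {
  "steps": [
    [[0.01, -0.006, 0], [0, 0, 0.0025], 0.03],
    [[0.018, -0.01, 0], [0, 0, 0.005], 0.03],
    [[0.018, -0.01, 0.01], [0, 0, 0.005], 0.03],
    [[0.01, -0.006, 0.02], [0, 0, 0.003], 0.03],
    [[0.002, -0.0022, 0.025], [0, 0, 0.002], 0.03],
    [[0, 0, 0.02], [0, 0, 0], 0.03],
    [[0, 0, 0.012], [0, 0, 0], 0.03],
    [[0, 0, 0.006], [0, 0, 0], 0.03],
    [[0, 0, 0], [0, 0, 0], 0.03],
    [[0, 0, 0], [0, 0, 0], 0.03]
  ]
}}

```text
time: 8.35
eef_pos: [0.501, 0.1592, 0.1259]
orientation: [-3.14, 0.081, -0.003]
wrist_force: [0.0, -0.1, -1.2]
opening: 0.455
grip_force: 30.0
```

Run:
```python
from wl import *
from plan import *
s,c=wrist('w3');print(np.degrees(R.from_rotvec(s['orientation']).as_euler('xyz')))
rows(s['eef_pos'],s['orientation'],[.500,.158,.085],87,.03,4)
```

```text
8.35 [0.501  0.1592 0.1259] [-3.1397e+00  8.1300e-02 -2.6000e-03] [ 0.  -0.1 -1.2] 0.4547868717595081
[-1.79950823e+02 -9.52819992e-02 -2.96612520e+00]
cur yaw -92.97 turn -0.0 tilt [-0.0008  0.0017  0.    ] dist 0.041
[[-0.0003, 0.0003, 0.0102], [0, 0, 0.0001], 0.03],
[[-0.0003, 0.0003, 0.0102], [0, 0, 0.0001], 0.03],
[[-0.0003, 0.0003, 0.0102], [0, 0, 0.0001], 0.03],
[[-0.0003, 0.0003, 0.0102], [0, 0, 0.0001], 0.03],
```

View pics/w3.png

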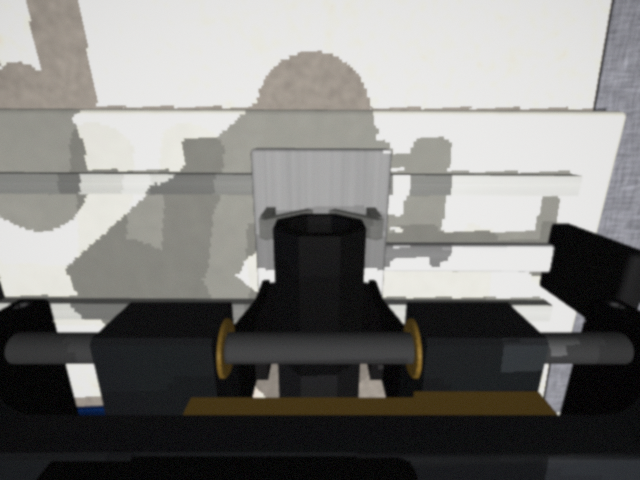

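Aligned over the Vs: V outer edges at columns 264 and 381, sleeve at 274–365. The remaining correction is about 1 mm, so I descend gently.

Request:
{"method": "play_rows", "body": {
  "steps": [
    [[-0.0005, 0.0006, 0.008], [0, 0, 0], 0.03],
    [[-0.0005, 0.0006, 0.01], [0, 0, 0], 0.03],
    [[0, 0, 0.01], [0, 0, 0], 0.03],
    [[0, 0, 0.006], [0, 0, 0], 0.03],
    [[0, 0, 0.004], [0, 0, 0], 0.03],
    [[0, 0, 0.002], [0, 0, 0], 0.03],
    [[0, 0, 0], [0, 0, 0], 0.03]
  ]
}}

```text
time: 9.1
eef_pos: [0.4992, 0.1578, 0.0848]
orientation: [3.14, -0.081, -0.0]
wrist_force: [0.1, 0.6, -1.0]
opening: 0.461
grip_force: 30.0
```

Request:
{"method": "play_rows", "body": {
  "steps": [
    [[0.0005, 0, 0.001], [0, 0, 0], 0.03],
    [[0, 0, 0.0007], [0, 0, 0], 0.03],
    [[0, 0, 0], [0, 0, 0], 0.03]
  ]
}}

```text
time: 9.4
eef_pos: [0.4998, 0.1579, 0.0835]
orientation: [-3.14, 0.082, -0.0]
wrist_force: [-0.2, 0.6, -2.0]
opening: 0.457
grip_force: 30.0
```

Request:
{"method": "play_rows", "body": {
  "steps": [
    [[0, 0, 0.0008], [0, 0, 0], 0.03],
    [[0, 0, 0.0005], [0, 0, 0], 0.03],
    [[0, 0, 0], [0, 0, 0], 0.03]
  ]
}}

```text
time: 9.7
eef_pos: [0.5002, 0.1583, 0.0829]
orientation: [-3.14, 0.081, -0.002]
wrist_force: [-1.7, 0.8, 4.7]
opening: 0.459
grip_force: 30.0
```

Contact (+5 N). Release slowly.

Request:
{"method": "play_rows", "body": {
  "steps": [
    [[0, 0, 0], [0, 0, 0], 0.04],
    [[0, 0, 0], [0, 0, 0], 0.044],
    [[0, 0, 0], [0, 0, 0], 0.052],
    [[0, 0, 0], [0, 0, 0], 0.06],
    [[0, 0, 0], [0, 0, 0], 0.06],
    [[0, 0, -0.008], [0, 0, 0], 0.06],
    [[0, 0, -0.02], [0, 0, 0], 0.06],
    [[0, 0, -0.03], [0, 0, 0], 0.06],
    [[0, 0, -0.03], [0, 0, 0], 0.06],
    [[-0.01, 0.005, -0.02], [0, 0, 0], 0.06],
    [[-0.02, 0.01, 0], [0, 0, 0], 0.06],
    [[0, 0, 0], [0, 0, 0], 0.06]
  ]
}}

```text
time: 10.9
eef_pos: [0.4672, 0.1435, 0.1913]
orientation: [-3.139, 0.082, -0.0]
wrist_force: [0.8, 1.1, -0.4]
opening: 0.688
grip_force: 0.0
```

Run:
```python
from wl import *
s,c=wrist('w4')
sd=read_camera('side')['image'][200:330,280:430,::-1]
o=np.hstack([c['image'][:300,150:550,::-1],cv2.resize(sd,(346,300),interpolation=cv2.INTER_CUBIC)])
cv2.imwrite('pics/w4c.png',o)
```

```text
10.9 [0.4672 0.1435 0.1913] [-3.1395e+00  8.2100e-02 -2.0000e-04] [ 0.8  1.1 -0.4] 0.6883340703759814
```

View pics/w4c.png

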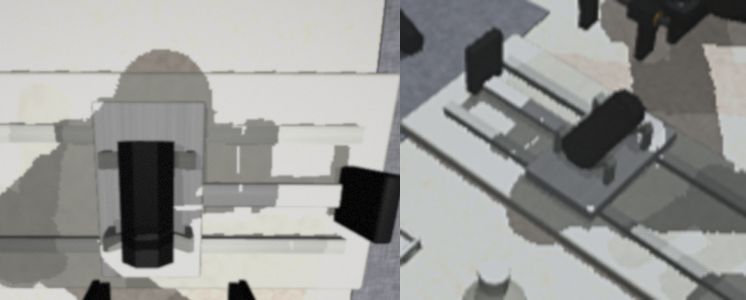

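Run:
```python
from wl import *
from plan import *
from scipy.optimize import minimize
s,c=pickle.load(open('w4.pkl','rb'))
g=cv2.cvtColor(c['image'],cv2.COLOR_RGB2GRAY);m0=np.zeros_like(g);m0[125:275,262:328]=g[125:275,262:328]<50
m0=cv2.morphologyEx(m0,cv2.MORPH_OPEN,np.ones((5,5)));n,l,st,_=cv2.connectedComponentsWithStats(m0);i=1+st[1:,4].argmax();k,_=cv2.findContours((l==i).astype(np.uint8),0,2);m=cv2.fillConvexPoly(np.zeros_like(g),cv2.convexHull(k[0]),1);print(st[i])
a=np.radians(22.5+45*np.arange(8));r=.02/np.cos(np.pi/8)
def sil(p):
    x,y,th=p;u=np.array([np.cos(th),np.sin(th),0]);v=np.array([-u[1],u[0],0])
    P=[np.array([x,y,.077])+e*u+r*np.cos(k)*v+r*np.sin(k)*np.array([0,0,1]) for e in(-.045,.045) for k in a]
    q=cv2.convexHull((w2px(c,P)*16).round().astype(np.int32));k=np.zeros_like(m);cv2.fillConvexPoly(k,q,1,8,4);return k
f=lambda q:1-(sil(q/[1,1,.2])&m).sum()/(sil(q/[1,1,.2])|m).sum()
q0=np.array([.499,.158,np.radians(-3)*.2]);o=minimize(f,q0,method='Nelder-Mead',options=dict(initial_simplex=q0+np.vstack([[0,0,0],np.eye(3)*.008])))
x,y,th=o.x/[1,1,.2];print(x,y,np.degrees(th),1-o.fun)
# V tops in this view (crop col+150): outer upper corners left (97,152..167), right (197,152..167)
print(px2w(c,[(247,152),(347,152),(347,167)],.083).round(4))
rows(s['eef_pos'],s['orientation'],[.4899,-.0118,.17],87,.06,6)
```

```text
[ 268  142   56  124 6425]
0.4987281554442071 0.15903855716677523 -2.521803027240094 0.9378474697077691
[[0.5384 0.191  0.083 ]
 [0.5347 0.1204 0.083 ]
 [0.5243 0.1207 0.083 ]]
cur yaw -93.0 turn -0.0 tilt [-0.0011  0.0002  0.    ] dist 0.158
[[0.0051, 0.0256, 0.0035], [0, 0, 0.0], 0.06],
[[0.0051, 0.0256, 0.0035], [0, 0, 0.0], 0.06],
[[0.0051, 0.0256, 0.0035], [0, 0, 0.0], 0.06],
[[0.0051, 0.0256, 0.0035], [0, 0, 0.0], 0.06],
[[0.0051, 0.0256, 0.0035], [0, 0, 0.0], 0.06],
[[0.0051, 0.0256, 0.0035], [0, 0, 0.0], 0.06],
```

Sleeve is seated at x=0.4987, within about 1 mm of the cradle centre. On to the plate.

Request:
{"method": "play_rows", "body": {
  "steps": [
    [[0.003, 0.012, 0], [0, 0, 0], 0.06],
    [[0.005, 0.025, 0], [0, 0, 0], 0.06],
    [[0.005, 0.027, 0.004], [0, 0, 0], 0.06],
    [[0.006, 0.03, 0.006], [0, 0, 0], 0.06],
    [[0.005, 0.03, 0.006], [0, 0, 0], 0.06],
    [[0.004, 0.02, 0.005], [0, 0, 0], 0.06],
    [[0.0025, 0.0098, 0], [0, 0, 0], 0.06],
    [[0, 0, 0.02], [0, 0, 0], 0.06],
    [[0, 0, 0.02], [0, 0, 0], 0.06],
    [[0, 0, 0.005], [0, 0, 0], 0.06],
    [[0, 0, 0], [0, 0, 0], 0.06]
  ]
}}

```text
time: 12.1
eef_pos: [0.4914, -0.0108, 0.1235]
orientation: [3.14, -0.081, -0.003]
wrist_force: [0.9, 0.5, 0.6]
opening: 0.69
grip_force: 0.0
```

Run:
```python
from wl import *
s,c=wrist('w5')
cv2.imwrite('pics/w5s.png',read_camera('side')['image'][...,::-1])
```

```text
12.1 [ 0.4914 -0.0108  0.1235] [ 3.1398e+00 -8.0800e-02 -2.6000e-03] [0.9 0.5 0.6] 0.6899470816916976
```

Request:
{"method": "play_rows", "body": {
  "steps": [
    [[0, 0, 0.012], [0, 0, 0], 0.06],
    [[0, 0, 0.015], [0, 0, 0], 0.06],
    [[0, 0.0005, 0.01], [0, 0, 0], 0.06],
    [[0, 0.0005, 0.003], [0, 0, 0], 0.06],
    [[0, 0, 0], [0, 0, 0], 0.04],
    [[0, 0, 0], [0, 0, 0], 0.025],
    [[0, 0, 0], [0, 0, 0], 0.018],
    [[0, 0, 0], [0, 0, 0], 0.01],
    [[0, 0, 0], [0, 0, 0], 0.01],
    [[0, 0, 0], [0, 0, 0], 0.01]
  ]
}}

```text
time: 13.2
eef_pos: [0.4915, -0.0118, 0.0842]
orientation: [-3.14, 0.081, -0.001]
wrist_force: [-0.5, 0.1, -0.4]
opening: 0.23
grip_force: 0.0
```

Request:
{"method": "play_rows", "body": {
  "steps": [
    [[0, 0, 0], [0, 0, 0], 0.01],
    [[0, 0, 0], [0, 0, 0], 0.01],
    [[0, 0, 0], [0, 0, 0], 0.01]
  ]
}}

```text
time: 13.5
eef_pos: [0.4914, -0.0118, 0.0841]
orientation: [-3.14, 0.082, -0.0]
wrist_force: [-0.1, -0.1, 1.4]
opening: 0.158
grip_force: 30.0
```

Request:
{"method": "play_rows", "body": {
  "steps": [
    [[0, -0.001, 0], [0, 0, 0], 0.01],
    [[0, -0.002, 0], [0, 0, 0], 0.01],
    [[0, -0.004, 0], [0, 0, 0], 0.01],
    [[0, -0.006, 0], [0, 0, 0], 0.01],
    [[0, -0.008, 0], [0, 0, 0], 0.01],
    [[0, -0.01, 0], [0, 0, 0], 0.01],
    [[0, -0.011, 0], [0, 0, 0], 0.01],
    [[0, -0.012, 0], [0, 0, 0], 0.01],
    [[0, -0.012, 0], [0, 0, 0], 0.01],
    [[0, -0.012, 0], [0, 0, 0], 0.01],
    [[0, -0.012, 0], [0, 0, 0], 0.01],
    [[0, -0.012, 0], [0, 0, 0], 0.01]
  ]
}}

```text
time: 14.7
eef_pos: [0.4971, 0.0913, 0.0841]
orientation: [-3.14, 0.081, -0.001]
wrist_force: [4.8, -3.4, -0.3]
opening: 0.161
grip_force: 30.0
```

Request:
{"method": "play_rows", "body": {
  "steps": [
    [[0.0002, -0.012, 0], [0, 0, 0], 0.01],
    [[0.0002, -0.012, 0], [0, 0, 0], 0.01],
    [[0.0002, -0.012, 0], [0, 0, 0], 0.01],
    [[0.0002, -0.012, 0], [0, 0, 0], 0.01],
    [[0.0002, -0.011, 0], [0, 0, 0], 0.01],
    [[0.0002, -0.01, 0], [0, 0, 0], 0.01],
    [[0.0002, -0.009, 0], [0, 0, 0], 0.01],
    [[0, -0.008, 0], [0, 0, 0], 0.01],
    [[0, -0.006, 0], [0, 0, 0], 0.01],
    [[0, -0.005, 0], [0, 0, 0], 0.01],
    [[0, -0.004, 0], [0, 0, 0], 0.01],
    [[0, -0.003, 0], [0, 0, 0], 0.01]
  ]
}}

```text
time: 15.9
eef_pos: [0.5029, 0.1943, 0.0841]
orientation: [3.14, -0.082, -0.002]
wrist_force: [-1.1, -1.7, 5.6]
opening: 0.157
grip_force: 30.0
```

Request:
{"method": "play_rows", "body": {
  "steps": [
    [[0, -0.0025, 0], [0, 0, 0], 0.01],
    [[0, -0.0025, 0], [0, 0, 0], 0.01],
    [[0, -0.002, 0], [0, 0, 0], 0.01],
    [[0, -0.0015, 0], [0, 0, 0], 0.01],
    [[0, -0.0015, 0], [0, 0, 0], 0.01],
    [[0, -0.0015, 0], [0, 0, 0], 0.01],
    [[0, -0.001, 0], [0, 0, 0], 0.01]
  ]
}}

```text
time: 16.6
eef_pos: [0.5028, 0.1975, 0.084]
orientation: [3.125, -0.082, -0.011]
wrist_force: [10.0, -33.2, 9.2]
opening: 0.161
grip_force: 30.1
```

Request:
{"method": "play_rows", "body": {
  "steps": [
    [[0, -0.001, 0], [0, 0, 0], 0.01],
    [[0, -0.001, 0], [0, 0, 0], 0.01],
    [[0, -0.0005, 0], [0, 0, 0], 0.01]
  ]
}}

```text
time: 16.9
eef_pos: [0.5027, 0.1975, 0.0839]
orientation: [3.121, -0.082, -0.014]
wrist_force: [11.9, -38.9, 9.9]
opening: 0.162
grip_force: 30.0
```

Request:
{"method": "play_rows", "body": {
  "steps": [
    [[0, 0.005, 0], [0, 0, 0], 0.01],
    [[0, 0.005, 0], [0, 0, 0], 0.01],
    [[0, 0, 0], [0, 0, 0], 0.01]
  ]
}}

```text
time: 17.2
eef_pos: [0.5029, 0.197, 0.084]
orientation: [3.138, -0.083, -0.004]
wrist_force: [1.1, -7.6, 4.7]
opening: 0.159
grip_force: 30.0
```

Run:
```python
from wl import *
s,c=wrist('w6');print(s['wrist_force'],s['torque'],s['joint_torque'])
sd=read_camera('side');cv2.imwrite('pics/s6.png',sd['image'][...,::-1]);pickle.dump(sd,open('s6.pkl','wb'))
t=read_camera('top');pickle.dump(t,open('t6.pkl','wb'))
a=cv2.resize(sd['image'][190:420,290:530],None,fx=1.66,fy=1.66,interpolation=cv2.INTER_CUBIC)
b=cv2.resize(c['image'][:,:],(400,300));b=cv2.copyMakeBorder(b,0,a.shape[0]-300,0,0,0)
cv2.imwrite('pics/v6.png',np.hstack([a,b])[...,::-1])
```

```text
17.2 [0.5029 0.197  0.084 ] [ 3.1378 -0.0832 -0.0038] [ 1.1 -7.6  4.7] 0.1585518256199354
[ 1.074797   -7.58144184  4.6760975 ] [-2.37212264 -0.16772766 -0.05015481] [  3.75943825 -33.830688    15.11109352   1.60734359   1.44330785
   0.05437463]
```

View pics/v6.png

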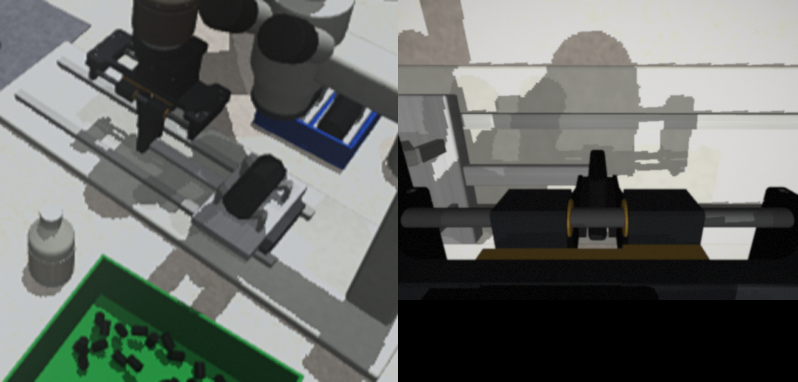

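The side crop shows the sleeve upright in the cradle, with the deck's front edge by the dark stop bar at (285,230) and the gripper clear of the lens. Before letting go I check numerically that the contact at 209 mm of travel really is the stop.

Run:
```python
from wl import *
s,c=pickle.load(open('w2.pkl','rb'));g=cv2.cvtColor(c['image'],cv2.COLOR_RGB2GRAY)
for r in(120,150,190): print(r,[int(v) for v in g[r,0:40]])
for z in(.03,.045,.06): print(z,px2w(c,[(10,115),(20,190)],z).round(4).tolist())
a=np.radians(22.5+45*np.arange(8));r=.02/np.cos(np.pi/8);th=np.radians(-3)
u=np.array([np.cos(th),np.sin(th),0]);v=np.array([-u[1],u[0],0])
def sil(c,o,sh):
    P=[o+e*u+r*np.cos(k)*v+r*np.sin(k)*np.array([0,0,1]) for e in(-.045,.045) for k in a]
    k=np.zeros(sh,np.uint8);cv2.fillConvexPoly(k,cv2.convexHull((w2px(c,P)*16).round().astype(np.int32)),1,8,4);return k
sd=pickle.load(open('s6.pkl','rb'));before=cv2.imread('pics/w5s.png')[...,::-1]
def find(img,t0,c):
    m=(cv2.cvtColor(np.ascontiguousarray(img),cv2.COLOR_RGB2GRAY)<48).astype(np.uint8);best=[]
    for t in np.arange(t0-.02,t0+.025,.001):
        for x in np.arange(-.004,.005,.002):
            k=sil(c,np.array([.4988,.158,.077])+t*v+x*u,m.shape);o=cv2.dilate(k,np.ones((7,7)))-k
            best.append((m[k>0].mean()-m[o>0].mean(),t,x))
    best.sort(reverse=True);return np.round(best[:4],4)
print('before',find(before,0,sd));print('after',find(sd['image'],.215,sd))
t=pickle.load(open('t1.pkl','rb'))
t0=pickle.load(open('d0.pkl','rb'))['top']['image']
gt=cv2.cvtColor(t0,cv2.COLOR_RGB2GRAY);print('stop top row 254',[int(q) for q in gt[256,160:185]],px2w(pickle.load(open('d0.pkl','rb'))['top'],[(170,256),(174,256)],.045))
```

```text
120 [20, 16, 20, 23, 22, 22, 21, 20, 20, 22, 42, 99, 165, 209, 223, 226, 228, 226, 226, 222, 207, 180, 162, 155, 151, 152, 153, 152, 153, 152, 153, 152, 152, 153, 153, 153, 154, 156, 155, 155]
150 [69, 49, 32, 22, 21, 20, 21, 19, 19, 23, 20, 26, 26, 19, 18, 22, 23, 46, 104, 169, 211, 224, 227, 228, 229, 228, 229, 229, 228, 229, 228, 229, 229, 229, 230, 229, 229, 229, 229, 229]
190 [81, 81, 84, 81, 84, 82, 83, 84, 81, 78, 67, 48, 28, 23, 22, 24, 21, 21, 22, 15, 24, 22, 19, 23, 19, 25, 34, 76, 143, 200, 224, 229, 229, 230, 230, 230, 230, 230, 229, 229]
0.03 [[0.5461, 0.4009, 0.03], [0.4787, 0.4118, 0.03]]
0.045 [[0.5451, 0.3884, 0.045], [0.4808, 0.3988, 0.045]]
0.06 [[0.5441, 0.3759, 0.06], [0.4828, 0.3858, 0.06]]
before [[ 0.8901 -0.004  -0.002 ]
 [ 0.8857 -0.004   0.002 ]
 [ 0.8779 -0.003  -0.002 ]
 [ 0.8721 -0.002   0.    ]]
after [[ 0.9118  0.206  -0.002 ]
 [ 0.9046  0.206   0.002 ]
 [ 0.9006  0.205   0.    ]
 [ 0.9005  0.207   0.    ]]
stop top row 254 [181, 181, 182, 179, 181, 182, 183, 174, 143, 100, 72, 65, 56, 43, 90, 149, 177, 182, 183, 182, 181, 181, 181, 178, 181] [[0.48390704 0.41728248 0.045     ]
 [0.48413872 0.40671662 0.045     ]]
```

Side fit gives 210 mm travelled, and triangulating the stop bar face gives contact at about 208 mm, so the stage probably started about 10 mm in. I'll open the fingers and check that the tool moves freely ahead, then press lightly with the rear finger.

Request:
{"method": "play_rows", "body": {
  "steps": [
    [[0, 0.001, 0], [0, 0, 0], 0.014],
    [[0, 0, 0], [0, 0, 0], 0.022],
    [[0, 0, 0], [0, 0, 0], 0.035],
    [[0, 0, 0], [0, 0, 0], 0.05],
    [[0, 0, 0], [0, 0, 0], 0.05],
    [[0, 0, 0], [0, 0, 0], 0.05],
    [[0, -0.004, 0], [0, 0, 0], 0.05],
    [[0, -0.005, 0], [0, 0, 0], 0.05],
    [[0, -0.004, 0], [0, 0, 0], 0.05],
    [[0, 0, 0], [0, 0, 0], 0.05]
  ]
}}

```text
time: 18.35
eef_pos: [0.5045, 0.2116, 0.0841]
orientation: [-3.14, 0.08, -0.001]
wrist_force: [-0.3, -0.1, 0.5]
opening: 0.576
grip_force: 0.0
```

Request:
{"method": "play_rows", "body": {
  "steps": [
    [[0, -0.001, 0], [0, 0, 0], 0.05],
    [[0, -0.001, 0], [0, 0, 0], 0.05],
    [[0, -0.001, 0], [0, 0, 0], 0.05],
    [[0, -0.001, 0], [0, 0, 0], 0.05],
    [[0, -0.001, 0], [0, 0, 0], 0.05],
    [[0, -0.001, 0], [0, 0, 0], 0.05],
    [[0, -0.001, 0], [0, 0, 0], 0.05],
    [[0, 0, 0], [0, 0, 0], 0.05]
  ]
}}

```text
time: 19.15
eef_pos: [0.5045, 0.2151, 0.0839]
orientation: [3.136, -0.081, -0.003]
wrist_force: [3.4, -8.9, 1.1]
opening: 0.577
grip_force: 4.4
```

Request:
{"method": "play_rows", "body": {
  "steps": [
    [[0, 0.004, 0], [0, 0, 0], 0.05],
    [[0, 0.007, 0], [0, 0, 0], 0.055],
    [[0, 0.007, 0], [0, 0, 0], 0.06],
    [[0, 0, 0], [0, 0, 0], 0.06],
    [[0, 0, -0.01], [0, 0, 0], 0.06],
    [[0, 0, -0.02], [0, 0, 0], 0.06],
    [[0, 0, -0.025], [0, 0, 0], 0.06],
    [[0, 0.02, -0.025], [0, 0, 0], 0.06],
    [[0, 0.03, -0.02], [0, 0, 0], 0.06],
    [[0, 0.03, 0], [0, 0, 0], 0.06],
    [[0, 0.01, 0], [0, 0, 0], 0.06],
    [[0, 0, 0], [0, 0, 0], 0.06]
  ]
}}

```text
time: 20.35
eef_pos: [0.499, 0.1092, 0.1846]
orientation: [-3.14, 0.084, -0.001]
wrist_force: [1.2, 0.5, -0.3]
opening: 0.688
grip_force: 0.0
```

Run:
```python
from wl import *
from rig import finish_job
s,c=wrist('w7');sd=read_camera('side');old=pickle.load(open('s6.pkl','rb'))['image']
a=np.radians(22.5+45*np.arange(8));r=.02/np.cos(np.pi/8);th=np.radians(-3)
u=np.array([np.cos(th),np.sin(th),0]);v=np.array([-u[1],u[0],0]);m=(cv2.cvtColor(sd['image'],cv2.COLOR_RGB2GRAY)<48).astype(np.uint8);b=[]
for t in np.arange(.19,.235,.001):
    P=[np.array([.4988,.158,.077])+t*v+e*u+r*np.cos(k)*v+r*np.sin(k)*np.array([0,0,1]) for e in(-.045,.045) for k in a]
    k=np.zeros_like(m);cv2.fillConvexPoly(k,cv2.convexHull((w2px(sd,P)*16).round().astype(np.int32)),1,8,4);o=cv2.dilate(k,np.ones((7,7)))-k
    b.append((m[k>0].mean()-m[o>0].mean(),t))
print(sorted(b)[-2:])
k=cv2.absdiff(sd['image'],old)[280:350,420:490];print('diff near cradle',k.mean())
```

```text
20.35 [0.499  0.1092 0.1846] [-3.14e+00  8.41e-02 -1.00e-03] [ 1.2  0.5 -0.3] 0.6879312629333382
[(np.float64(0.8721973094170403), np.float64(0.20700000000000002)), (np.float64(0.8760281171987913), np.float64(0.20800000000000002))]
diff near cradle 9.106666666666667
```

```bash
python3 -c "
from rig import finish_job
print(finish_job())"
```

```text
the job is handed in; nothing more can be done
None
```

The job is handed in at about 20 s: the 90 mm sleeve, matching the tray sample, lies in the cradle about 1 mm off centre at most, and the stage is against its hard stop after about 209 mm of measured travel (not the nominal 220 mm, so it likely started about 10 mm in), with the gripper let go and clear.

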